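Clamp the plant-feed bottle and take off its push-and-turn cap

TASK

Turn the black knob of the bottle chuck clockwise until its two jaws grip the plant-feed bottle firmly and leave it clamped, then press the bottle's push-and-turn safety cap down, twist it counter-clockwise to free it, and lift it straight up. Finish while still holding the cap, upright and still, a good hand's breadth (about 8 cm) above where it sat and over the bottle, with the bottle still upright in the chuck; leave the other things on the table where they are.

Things in the scene. Friction and masses are not known exactly. Their poses are not given: they have to be found in the camera images.
- chuck: bottle chuck fixed to the table: white steel deck 190 (x) x 120 (y) mm, 15 mm thick, on which the bottle stands, with a 70 mm wide tongue running out along +y to the knob. Origin on the table surface under the middle between the jaws; z up. The knob's axis is at y = +140 mm
- jaw_a: aluminium V jaw on the chuck's +x side, 36 mm high (17 to 53 mm above the table), about 85 mm wide; slides along the chuck's x. Its origin lies 5 mm to the +x side of the chuck's origin when fully open and reaches the chuck's origin when just touching the centred bottle
- jaw_b: the opposite V jaw on the chuck's -x side, coupled to jaw_a: mirrored, same size and motion
- knob (a joint): chuck knob angle, rad: 0 = jaws fully open, grows clockwise seen from above, stop at 1.5. Each jaw moves in 5 mm per rad: they touch the bottle at 0.9 to 1.0 rad; 0.1 to 0.25 rad more makes the grip firm. Starts partly turned, takes about 0.14 N m to turn freely (more once gripping), stays where it is left
- knob_grip (a point): grip point on the knob, on its vertical axis, 50 mm above the table. The knob is a black disc 50 mm across with an upright bar grip 50 mm long, 14 mm thick, spanning 36 to 62 mm above the table. The point turns with it: x along the bar, y across it, z up; at joint value 0 the bar lies along the chuck's x
- bottle: round white plastic plant-feed bottle, loose, 70 mm diameter to 105 mm height, sloping shoulder to 125 mm, then a 26 mm neck with two outward lugs, rim at 159 mm; 0.5 kg. Origin at the centre of its underside, z up. Starts standing on the chuck deck between the open jaws, within 3 mm of the middle
- cap: round grey ribbed push-and-turn cap, 52 mm outside diameter (54 mm over the ribs), 32 mm high, 30 g, latched on the bottle. Origin at the centre of its lower rim, z up; seated, the rim is 139 mm above the bottle's underside and 14 mm above the shoulder, and its x axis lines up with the bottle's. Grip it across its diameter
- cap_top (a point): centre of the cap's flat top, 32 mm above its origin. The cap cannot lift or turn until pressed down over 4 mm. Kept pressed 5 to 7 mm it turns counter-clockwise seen from above (clockwise is blocked); turned 50 to 130 degrees it is free and lifts off, best at 75 to 90 degrees
- seal (a joint): sprung grey seal, 16 mm across, standing out of the bottle's neck and pushing the cap up: 0 = cap seated, negative as the cap is pressed down (m), +0.003 when the cap is off. It resists with 4 N at 0, 8 N at -0.004, 10 N at -0.006; the cap meets a hard stop at -0.008
- pot: bystander, to be left alone: terracotta pot, empty, 112 mm across, 100 mm high; origin on the table surface under its middle
- watering_can: bystander, to be left alone: green plastic watering can, 110 mm across, 120 mm high, with long spout (to 160 mm high) and loop handle; origin on the table surface under its middle
- saucer: bystander, to be left alone: white ceramic saucer, 100 mm across, 18 mm high, stands beside the chuck on the side away from the knob; origin on the table surface under its middle
- marker: bystander, to be left alone: bamboo plant marker, 110 x 14 x 5 mm with a round head, lying beside the chuck deck; origin on the table surface under its middle
- seed_tin: bystander, to be left alone: round steel seed tin, 60 mm across and 60 mm high, near the knob's corner of the chuck; origin on the table surface under its middle
There are look-alikes about, which are no part of the job. Of the things that look like the cap, the middle-sized one is meant. There is more than one size of the bottle; the job needs the larger.

How it is judged (in metres and radians):
On the way, in this order (a step that is already met when the one before it is completed fails the run):
1. both jaws grip the bottle (contact force between bottle and jaw_a above 2 N and contact force between bottle and jaw_b above 2 N), for 0.2 s.
2. with the bottle clamped, the cap is pressed down at least 3 mm (all of step 1 and z of cap in the frame of bottle below 0.136 m), for 0.1 s.
3. the cap is turned at least 43 degrees on the bottle (angle between the x axis of cap and the x axis of bottle, either way round above 0.75 rad), for 0.1 s.
At the end, for the whole second after the job is handed in: The gripper holds the cap still and upright (14 degrees), 50 mm or more above its seat, within 30 mm of the bottle axis, clear of the bottle; the bottle stands upright on the chuck deck (within 8 mm of centre, 5 mm of resting), gripped by both jaws with over 2 N each (all of step 1 and z of cap in the frame of bottle above 0.189 m and horizontal distance between cap and bottle below 0.03 m and angle between cap's own z axis and vertical below 0.25 rad and linear speed of cap below 0.03 m/s and contact force between cap and the fingers above 1 N and contact force between cap and bottle below 0.05 N and angle between bottle's own z axis and vertical below 0.08 rad and z of bottle in the frame of chuck below 0.02 m and horizontal distance between bottle and chuck below 0.008 m); the arm keeps its last pose, push and grip.
It fails at once if a bystander on the table is moved more than 30 mm (distance of any of pot, watering_can, saucer, marker, seed_tin from where it was at the start of the episode above 0.03 m).
It also fails if it takes over 48 s, if anything falls off the work surface, if the arm or the gripper's body presses on something with over 40 N, if the wrist force passes 120 N, or if a joint passes its speed limit or range.

ROBOT

A 6-joint arm with a two-finger parallel gripper is mounted at the origin on the work surface. World frame = base frame: x ahead of the robot, y to its left, z up, the work surface at z = 0. Lengths are in m, angles in degrees, forces in N, time in s.
With the tool pointing down it reaches from about 0.4 to 0.825 m from the base axis. Payload 7 kg.
Tool frame: the origin (TCP) lies midway between the tips of the shut fingers; the grasp point (between the pads) lies 19 mm behind it (grip_depth is the distance from the TCP to the grasp point, in m); z points along the fingers, y is the direction in which the jaws open and shut (so a half turn about z gives the same grasp; the last joint's range is limited). The gripper opens to 88 mm and grips with 3 to 60 N. Pads are 19 mm wide; open, the fingers measure 130 mm over their backs; the gripper's body (78 mm by 193 mm) begins 47 mm behind the grasp point.
Start: joints at [93.627, 20.546, 0.682, 0, -70.136, -16.507], TCP at [0.15, 0.658, 0.227] pointing down, gripper open.
Joint ranges: [-176.03, 176.03], [-82.01, 121.73], [-58.28, 71.71], [-173.87, 95.51], [-174.79, -0.11], [-173.66, 173.66]. Speed limits (degrees/s): [136.94, 136.94, 172.46, 180, 180, 180].

INTERFACE

Orientations are given as [roll, pitch, yaw] about the fixed x, y, z axes, in that order (R = Rz(yaw) Ry(pitch) Rx(roll)).
In Python, from plant import * gives the robot as it stands.
- The arm moves only by the shell command python3 -m inch 'ROWS'. ROWS is JSON, a list of rows, each an object of numbers: "ax", "ay", "az": the turn, a rotation vector about the tool's x, y, z in degrees; "dx", "dy", "dz": the shift along the tool's x, y, z in mm; "fingers": the finger opening in mm, from 0 to 87.6. In form: [{"ax": .., "ay": .., "az": .., "dx": .., "dy": .., "dz": .., "fingers": ..}, ...]. A call has 1 to 8 rows; each row is the pose to reach, as a shift and turn from the pose commanded when the call began, along the tool's axes at that moment; what a row does not reach only later rows make up. A row lasts 1/8 s, in which the tool goes at most 62.5 mm and 10.7 degrees, less where a joint would pass 70% of its speed; a pose out of reach is approached as far as the arm can. A call with a gripper value outside its range is refused whole. The fingers move at their own pace and stop on an object; the grip force is fixed at half the most. Time passes only in rows, so rows that repeat a pose let the fingers close. It gives the time, the measured TCP pose, the force and the opening at its end, in the units of the state.
- get_obs(): the state, without advancing time (a new reading comes with each control period).
- snapshot(name): name is "side" or "top"; returns a dict with "image" (400x640x3 uint8, red, green, blue), "fx", "fy", "cx", "cy" (pixels), "rvec" (rotation vector, rad) and "tvec" (3), from world to camera coordinates, as OpenCV has them. Camera axes: x right, y down, z forward; pixel columns grow to the right and rows downward; lengths in m; the calibration is good to about 2 mm. A picture is of the moment at which its call begins. There is no depth.
- close_job(): hands the job in, once; it reports no verdict.
Trained networks look in the newest picture that a camera, given by its name, has taken for a name from the list of things; names that differ only in an ending like _2 or _b are one class to them, and where a whole thing is asked for, a point or a joint stands for the part that bears it (a point fixed in the world has none). Each returns a list of dicts, best first, with "score" (0 to 1); they miss things now and then, are a little off and sometimes report something else, mostly with a low value. They report only what shows in the picture. A call takes as long as a camera call. They do not tell look-alikes from the thing itself.
- search_frame(target, camera): "bbox" ([centre column, centre row, width, height] in pixels, round what is visible of it).
- trace(target, camera): "mask" (400x640 bool, what is visible of it) and "bbox" ([centre column, centre row, width, height] in pixels, round what is visible of it).
- landmark_of(target, camera): "position" ([column, row] in pixels: a listed point, or the origin of a listed thing).
The state is a dict: "clock": time; "joint_pos": joint angles; "qvel": joint speeds; "tau": joint torques, N m; "tool_pos": TCP position; "orientation": TCP orientation; "force": force on the tool from outside, world axes, zero at the start; "moment": the same for the moment, N m; "opening": finger opening in m.
Only numpy, scipy, OpenCV 4.12 (cv2) and the standard library are available. Lean on these libraries where they do the work, as an engineer would, in place of code of your own. Each camera call takes 0.05 s, during which the arm holds its last target.

## Working session

There is one attempt and no reset: what is moved stays moved. The work goes in short steps, Python scripts to look and compute and a shell command to move; the robot and the scene stay as the last step left them, time stands still between calls to the robot, and variables do not carry over. Pictures are saved under pics/ and viewed, and the job is handed in when it is done.

```bash
ls; mkdir -p pics; python3 - <<'E'
from plant import *
import cv2
print(get_obs())
for n in ("side","top"):
    s=snapshot(n); cv2.imwrite(f"pics/{n}0.png",s["image"][:,:,::-1]); print(n,{k:s[k] for k in s if k!="image"})
E
```

```text
pics
{'clock': 0.0, 'joint_pos': array([ 9.36263788e+01,  2.05916821e+01,  6.34069654e-01, -1.98413271e-02,
       -7.01361245e+01, -1.65073122e+01]), 'qvel': array([ 0.07663055,  0.03683851, -0.00558005,  0.03631489,  0.07173228,
        0.01356232]), 'tau': array([-2.90268881e-04, -5.82716775e+01,  2.93048126e+01,  6.99684799e+00,
        6.86174812e-03, -1.63386785e-04]), 'tool_pos': array([0.15038906, 0.65753239, 0.22562303]), 'orientation': array([ 1.79904826e+02, -8.75342543e-03, -1.28876832e+01]), 'force': array([ 0.62255944, -0.14601429, -0.13293224]), 'moment': array([ 0.04789528,  0.04586702, -0.02412668]), 'opening': 0.08725490427326571}
side {'fx': 445.56072622419293, 'fy': 445.56072622419293, 'cx': 315.7669396795514, 'cy': 202.86488266925267, 'rvec': array([ 2.15813351, -0.93007078,  0.41855293]), 'tvec': array([-0.38889875,  0.38278374,  1.14330771])}
top {'fx': 435.10896388150644, 'fy': 435.10896388150644, 'cx': 313.0128285429031, 'cy': 195.0863586997905, 'rvec': array([ 2.14507393, -2.14394895,  0.18340254]), 'tvec': array([-0.02334203,  0.56823929,  1.1218522 ])}
```

View pics/side0.png

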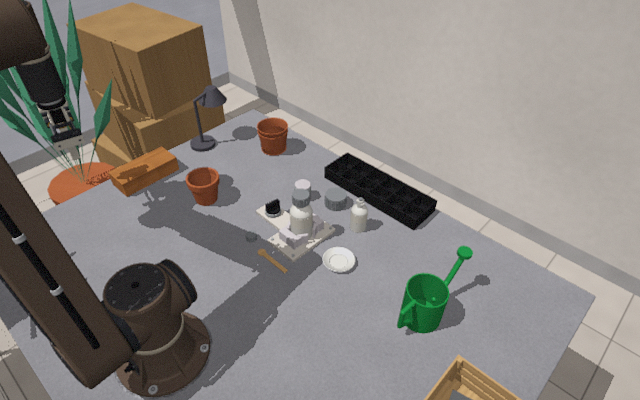

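View pics/top0.png

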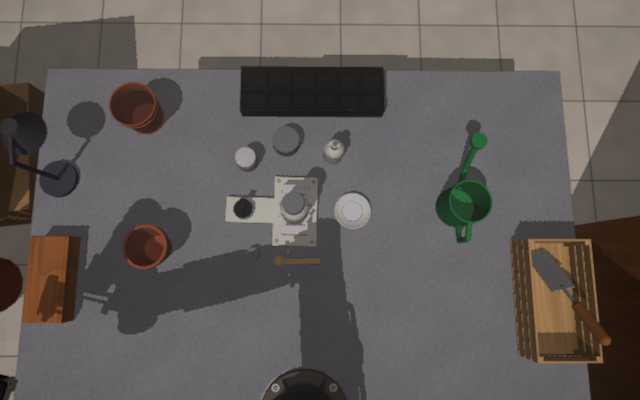

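```bash
python3 - <<'E'
from plant import *
import numpy as np
for c in ("side","top"):
  for t in ["cap","bottle","knob","jaw_a","chuck","pot","watering_can","saucer","marker","seed_tin"]:
    print(c,t,[(round(float(d["score"]),2),np.round(d["bbox"]).tolist()) for d in search_frame(t,c)][:5])
  for t in ["cap_top","cap","knob_grip","bottle","chuck","seed_tin","saucer","jaw_a","jaw_b"]:
    print(c,"LM",t,[(round(float(d["score"]),2),np.round(d["position"],1).tolist()) for d in landmark_of(t,c)][:5])
E
```

```text
side cap [(0.88, [336.0, 199.0, 24.0, 27.0]), (0.78, [304.0, 197.0, 20.0, 20.0]), (0.44, [252.0, 236.0, 15.0, 12.0])]
side bottle [(0.8, [303.0, 220.0, 22.0, 31.0]), (0.8, [361.0, 215.0, 19.0, 35.0]), (0.49, [301.0, 197.0, 19.0, 18.0])]
side knob [(0.76, [272.0, 206.0, 14.0, 16.0])]
side jaw_a [(0.67, [292.0, 236.0, 27.0, 30.0]), (0.66, [318.0, 226.0, 13.0, 23.0])]
side chuck [(0.8, [295.0, 230.0, 82.0, 63.0]), (0.64, [435.0, 291.0, 76.0, 87.0])]
side pot [(0.91, [203.0, 186.0, 30.0, 36.0])]
side watering_can [(0.67, [433.0, 290.0, 74.0, 85.0])]
side saucer []
side marker [(0.68, [270.0, 206.0, 13.0, 19.0]), (0.46, [272.0, 259.0, 29.0, 19.0])]
side seed_tin [(0.69, [304.0, 185.0, 13.0, 12.0])]
side LM cap_top [(0.77, [333.0, 193.4]), (0.71, [300.0, 196.0]), (0.6, [249.8, 233.8])]
side LM cap [(0.94, [336.9, 201.5]), (0.7, [299.9, 200.4]), (0.63, [252.4, 235.2])]
side LM knob_grip [(0.45, [270.3, 203.6])]
side LM bottle [(0.94, [357.7, 226.3]), (0.75, [303.9, 231.9])]
side LM chuck [(0.72, [299.0, 235.2])]
side LM seed_tin [(0.54, [307.1, 197.1])]
side LM saucer [(0.91, [337.2, 260.4]
[... 711 characters left out ...]
, 212.0, 37.0, 34.0]), (0.44, [247.0, 161.0, 22.0, 21.0])]
top marker [(0.64, [298.0, 259.0, 42.0, 10.0])]
top seed_tin [(0.88, [246.0, 159.0, 25.0, 24.0])]
top LM cap_top [(0.84, [296.0, 200.5]), (0.84, [285.6, 138.0]), (0.55, [250.4, 251.7]), (0.2, [292.5, 210.7])]
top LM cap [(0.87, [294.4, 205.5]), (0.74, [285.3, 141.9]), (0.66, [254.4, 253.3])]
top LM knob_grip [(0.59, [243.2, 205.2])]
top LM bottle [(0.57, [331.9, 158.1]), (0.53, [293.0, 213.0])]
top LM chuck [(0.93, [297.8, 213.1])]
top LM seed_tin [(0.78, [247.9, 164.4]), (0.35, [293.9, 213.8])]
top LM saucer []
top LM jaw_a [(0.84, [294.7, 210.5]), (0.42, [456.1, 205.2])]
top LM jaw_b [(0.84, [294.7, 210.5]), (0.42, [456.1, 205.2])]
```

```bash
cat > h.py <<'E'
from plant import *
import numpy as np, cv2
from scipy.optimize import least_squares
def cam(s):
    K=np.array([[s["fx"],0,s["cx"]],[0,s["fy"],s["cy"]],[0,0,1]]);R=cv2.Rodrigues(s["rvec"])[0];return K,R,s["tvec"]
def ray(s,px):
    K,R,t=cam(s);d=R.T@np.linalg.solve(K,[px[0],px[1],1.]);return -R.T@t,d
def onplane(s,px,z):
    c,d=ray(s,px);return c+d*(z-c[2])/d[2]
def proj(s,P):
    K,R,t=cam(s);return cv2.projectPoints(np.atleast_2d(np.array(P,float)),s["rvec"],s["tvec"],K,None)[0][:,0]
def tri(l):
    A=[];b=[]
    for s,p in l:
        c,d=ray(s,p);d=d/np.linalg.norm(d);M=np.eye(3)-np.outer(d,d);A.append(M);b.append(M@c)
    A=np.vstack(A);b=np.hstack(b);x=np.linalg.lstsq(A,b,rcond=None)[0];return x,np.abs(A@x-b).max()
def crop(s,box,k,name,pts=()):
    im=s["image"][:,:,::-1].copy();x0,y0,x1,y1=box
    c=cv2.resize(im[y0:y1,x0:x1],None,fx=k,fy=k,interpolation=cv2.INTER_CUBIC)
    for p in pts: cv2.circle(c,(int((p[0]-x0+.5)*k),int((p[1]-y0+.5)*k)),2,(0,0,255),-1)
    cv2.imwrite("pics/"+name,c)
E
python3 - <<'E'
from h import *
T=snapshot("top");S=snapshot("side")
for s in(T,S): print("cam",ray(s,(320,200))[0].round(3))
crop(T,(220,130,380,270),5,"tcrop.png"); crop(S,(235,165,375,275),5,"scrop.png")
print("cap_top",tri([(T,(296,200.5)),(S,(300,196))]), "knob",tri([(T,(243.2,205.2)),(S,(270.3,203.6))]))
print("chuck T",onplane(T,(297.8,213.1),0),"S",onplane(S,(299,235.2),0))
for n,p,z in[("big",(285.6,138),.03),("small",(250.4,251.7),.02),("knob",(243.2,205.2),.05)]: print(n,onplane(T,p,z))
E
```

```text
cam [ 0.384 -0.009  1.198]
cam [-0.165 -0.678  1.057]
cap_top (array([0.5292109 , 0.02203682, 0.18292424]), np.float64(0.0039961396426524964)) knob (array([0.53360513, 0.16538316, 0.05844524]), np.float64(0.005244252973366281))
chuck T [0.52491945 0.01853396 0.        ] S [0.53034887 0.03929272 0.        ]
big [0.73092179 0.05273764 0.03      ]
small [0.41835063 0.14456297 0.02      ]
knob [0.54000808 0.16246892 0.05      ]
```

View pics/tcrop.png

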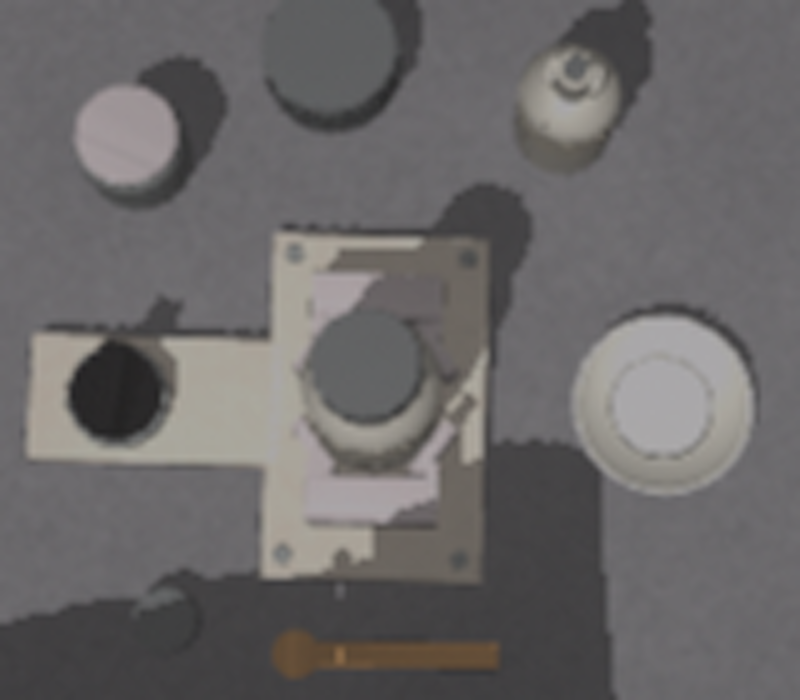

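View pics/scrop.png

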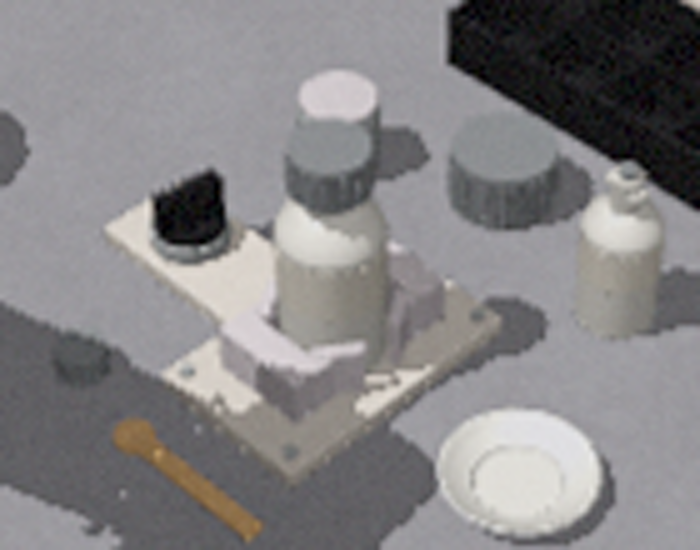

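```bash
python3 - <<'E'
from h import *
T=snapshot("top");S=snapshot("side")
tp=np.array([(273,233),(490,240),(482,583),(262,577),(32,334),(27,460)])/5-0.5+np.array([220,130])
# model (chuck frame): image up=+x, left=+y
M=np.array([(.095,.06),(.095,-.06),(-.095,-.06),(-.095,.06)])
def P(q,m,z):
    c,s=np.cos(q[2]),np.sin(q[2]);m=np.atleast_2d(m)
    return np.c_[q[0]+c*m[:,0]-s*m[:,1],q[1]+s*m[:,0]+c*m[:,1],np.full(len(m),z)]
L=q=None
def r(q):
    a=(proj(T,P(q,M,.015))-tp[:4]).ravel()
    b=(proj(T,P(q,[(.035,q[3]),(-.035,q[3])],.015))-tp[4:]).ravel()
    return np.r_[a,b]
f=least_squares(r,[.53,.02,0,.18]);q=f.x
print("chuck",q[:2].round(4),np.degrees(q[2]).round(2),q[3],"res",np.abs(f.fun).max().round(2))
sp=np.array([(500,320),(292,482),(160,375)])/5-.5+np.array([235,165])
ms=np.array([(.095,-.06),(-.095,-.06),(-.095,.06)])
print("side res",(proj(S,P(q,ms,.015))-sp).round(1))
def r2(q): return np.r_[r(q),(proj(S,P(q,ms,.015))-sp).ravel()]
f=least_squares(r2,q);q=f.x;print("both",q[:2].round(4),np.degrees(q[2]).round(2),np.abs(f.fun).max().round(2))
k=P(q,[(0,.14)],.05);print("knob",k, "topproj",proj(T,k),proj(S,k))
# cap top circle
c=(np.array([365,366])/5-.5+[220,130]);print("cap in top",onplane(T,c,.186))
c2=np.array([330,148])/5-.5+[235,165];print("cap in side",onplane(S,c2,.186), "tri",tri([(T,c),(S,c2)]))
np.save("q.npy",q)
for s,b,n in((T,(228,190,262,225),"kt.png"),(S,(258,192,288,222),"ks.png")):
    g=s["image"][b[1]:b[3],b[0]:b[2],::-1].astype(float);g=np.clip(g*3,0,255).astype(np.uint8)
    cv2.imwrite("pics/"+n,cv2.resize(g,None,fx=12,fy=12,interpolation=cv2.INTER_CUBIC))
E
python3 -c "
import cv2,numpy as np
a=cv2.imread('pics/kt.png');b=cv2.imread('pics/ks.png');h=max(a.shape[0],b.shape[0])
f=lambda x:np.pad(x,((0,h-x.shape[0]),(0,0),(0,0)))
cv2.imwrite('pics/k.png',np.hstack([f(a),f(b)]))"
```

```text
chuck [0.5298 0.0262] -1.39 0.1898007276266354 res 0.32
side res [[ 0.9  0.1]
 [ 0.  -0.5]
 [ 0.5  0.3]]
both [0.5295 0.0266] -1.42 0.8
knob [[0.53297224 0.16654166 0.05      ]] topproj [[241.59628444 207.82630128]] [[272.09888334 205.19725998]]
cap in top [0.52759915 0.02684423 0.186     ]
cap in side [0.52943234 0.02734828 0.186     ] tri (array([0.52780114, 0.02644901, 0.18749017]), np.float64(0.0004068307448701347))
```

View pics/k.png

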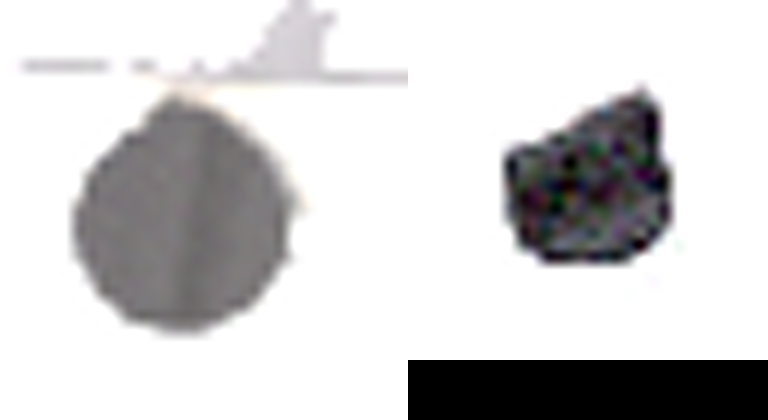

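```bash
python3 - <<'E'
from h import *
q=np.load("q.npy");yaw=q[2]
T=snapshot("top");S=snapshot("side")
c,s=np.cos(yaw),np.sin(yaw);k=np.array([q[0]-s*.14,q[1]+c*.14])
def sil(cam,th,kk,F=8,b=(215,180,300,235)):
    im=np.zeros(((b[3]-b[1])*F,(b[2]-b[0])*F),np.uint8)
    def fill(P):
        h=cv2.convexHull(((proj(cam,P)-b[:2]+.5)*F).astype(np.float32)).astype(np.int32);cv2.fillConvexPoly(im,h,255)
    a=np.linspace(0,2*np.pi,60)
    fill([(kk[0]+.025*np.cos(t),kk[1]+.025*np.sin(t),z) for t in a for z in(.024,.036)])
    w=yaw-th
    fill([(kk[0]+u*np.cos(w)-v*np.sin(w),kk[1]+u*np.sin(w)+v*np.cos(w),z) for u in(-.025,.025) for v in(-.007,.007) for z in(.036,.062)])
    return cv2.resize(im,(b[2]-b[0],b[3]-b[1]),interpolation=cv2.INTER_AREA)/255.
b=(215,180,300,235)
D={}
for n,cm in(("T",T),("S",S)):
    g=cm["image"][b[1]:b[3],b[0]:b[2]].max(2).astype(float)
    m=np.clip((70-g)/30,0,1)
    lab=cv2.connectedComponents((m>.3).astype(np.uint8))[1]
    pp=proj(cm,[(k[0],k[1],.045)])[0].astype(int)-b[:2]
    D[n]=(cm,m*(lab==lab[pp[1],pp[0]]));print(n,D[n][1].sum())
from scipy.optimize import minimize
for th in np.arange(-.2,1.4,.1):
    o=[]
    for n in "ST":
        cm,m=D[n]
        best=min((np.abs(sil(cm,th,k+np.array([dx,dy])*.001)-m).sum(),dx,dy) for dx in(-3,-1.5,0,1.5,3) for dy in(-3,-1.5,0,1.5,3))
        o.append(best)
    print(round(th,2),o)
E
```

```text
T 241.73333333333332
S 150.0
-0.2 [(np.float64(52.58039215686274), 3, 3), (np.float64(57.172549019607835), 3, 0)]
-0.1 [(np.float64(53.435294117647054), 3, 3), (np.float64(56.949019607843134), 3, 0)]
0.0 [(np.float64(55.99215686274509), 3, 3), (np.float64(55.69019607843137), 0, -1.5)]
0.1 [(np.float64(59.090196078431376), 3, 3), (np.float64(55.250980392156855), 1.5, -1.5)]
0.2 [(np.float64(61.30980392156862), 3, 1.5), (np.float64(55.239215686274505), 1.5, 0)]
0.3 [(np.float64(62.95686274509804), 1.5, 3), (np.float64(54.86274509803921), 3, 0)]
0.4 [(np.float64(63.67843137254902), 3, 1.5), (np.float64(54.00392156862745), 3, 1.5)]
0.5 [(np.float64(63.741176470588236), 3, 3), (np.float64(53.44313725490196), 3, 1.5)]
0.6 [(np.float64(63.043137254901964), 3, 3), (np.float64(52.50588235294117), 3, 0)]
0.7 [(np.float64(63.89411764705882), 3, 3), (np.float64(53.25882352941176), 3, 1.5)]
0.8 [(np.float64(67.64313725490196), 3, 3), (np.float64(52.8078431372549), 3, 1.5)]
0.9 [(np.float64(70.31372549019608), 3, 3), (np.float64(54.12549019607843), 3, 1.5)]
1.0 [(np.float64(73.4078431372549), 3, 3), (np.float64(54.72941176470589), 3, 1.5)]
1.1 [(np.float64(73.53725490196078), 3, 3), (np.float64(55.423529411764704), 3, 0)]
1.2 [(np.float64(74.83921568627451), 3, 3), (np.float64(56.26274509803921), 3, 1.5)]
1.3 [(np.float64(74.61568627450978), 3, 3), (np.float64(56.54509803921569), 3, 1.5)]
```

```bash
python3 - <<'E'
from h import *
q=np.load("q.npy");yaw=q[2]
T=snapshot("top");S=snapshot("side")
c,s=np.cos(yaw),np.sin(yaw);k=np.array([q[0]-s*.14,q[1]+c*.14])
rows=[]
for cm,b in((T,(226,188,262,224)),(S,(254,188,290,224))):
    g=cm["image"][b[1]:b[3],b[0]:b[2],::-1].astype(float);g=255*np.clip(g/90,0,1)**.7
    base=cv2.resize(g.astype(np.uint8),None,fx=7,fy=7,interpolation=cv2.INTER_NEAREST)
    r=[base]
    for th in(.15,.5):
        im=base.copy();w=yaw-th
        for z,col in((.036,(0,255,0)),(.062,(0,0,255))):
            P=[(k[0]+u*np.cos(w)-v*np.sin(w),k[1]+u*np.sin(w)+v*np.cos(w),z) for u,v in((-.025,-.007),(.025,-.007),(.025,.007),(-.025,.007))]
            cv2.polylines(im,[((proj(cm,P)-b[:2]+.5)*7).astype(np.int32)],True,col,1)
        r.append(im)
    rows.append(np.hstack(r))
cv2.imwrite("pics/ko.png",np.vstack(rows))
E
```

```text
(no output)
```

View pics/ko.png

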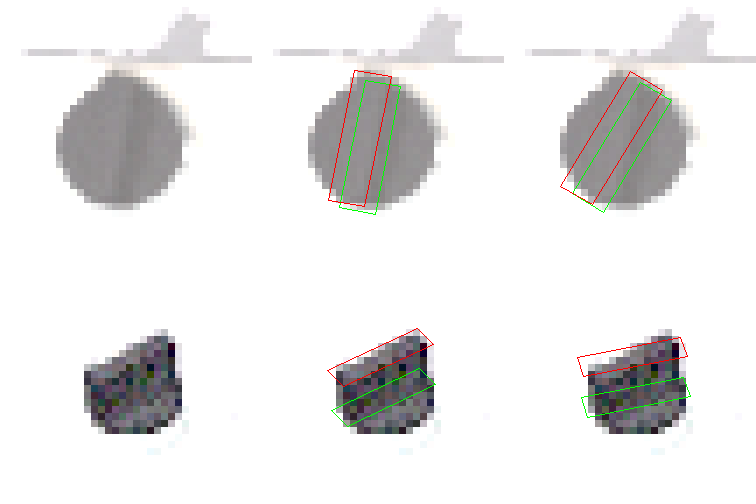

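Candidates. Caps: grey one on the chuck bottle at top (295,205), the large loose one at (286,140) and a small one at (254,253). I choose the middle-sized one, on the bottle. Bottles: in the chuck at (295,212) and a small one at (333,152). I choose the one in the chuck. The crops confirm both. The knob bar sits at about 0.1 rad.

```bash
cat > mv.py <<'E'
import sys,numpy as np
from scipy.spatial.transform import Rotation as Ro
from plant import *
# usage: mv.py x y z yaw  -> shift in tool axes (mm) and turn from measured pose
o=get_obs();R=Ro.from_euler('xyz',o['orientation'],degrees=True)
x,y,z,w=map(float,sys.argv[1:5])
d=R.inv().apply(np.array([x,y,z])-o['tool_pos'])*1000
r=(R.inv()*Ro.from_euler('xyz',[180,0,w],degrees=True)).as_rotvec(degrees=True)
print('d',d.round(1),'a',r.round(2)); print({k:np.round(o[k],3).tolist() for k in('clock','joint_pos','tool_pos','orientation','force','moment','opening')})
E
python3 mv.py .524 .167 .2 -6
```

```text
d [473.6 395.4  26.6] a [ 0.   -0.   -6.88]
{'clock': 2.4, 'joint_pos': [93.627, 20.548, 0.679, 0.001, -70.135, -16.507], 'tool_pos': [0.15, 0.658, 0.227], 'orientation': [179.996, -0.002, -12.879], 'force': [-0.538, 0.815, 0.309], 'moment': [-0.062, 0.0, -0.024], 'opening': 0.088}
```

```bash
python3 -m inch '[{"dx":24,"dy":20},{"dx":70,"dy":58},{"dx":118,"dy":98},{"dx":165,"dy":138},{"dx":213,"dy":178},{"dx":260,"dy":217},{"dx":308,"dy":257,"az":-3},{"dx":355,"dy":297,"az":-6.9}]'; python3 mv.py .524 .167 .13 -6
```

```text
d [473.6 395.4  96.6] a [ 0.   -0.   -6.88]
{'clock': 2.4, 'joint_pos': [93.627, 20.548, 0.679, 0.001, -70.135, -16.507], 'tool_pos': [0.15, 0.658, 0.227], 'orientation': [179.996, -0.002, -12.879], 'force': [-0.538, 0.815, 0.309], 'moment': [-0.062, 0.0, -0.024], 'opening': 0.088}$[0]: bad value
```

```bash
python3 -m inch '[{"ax":0,"ay":0,"az":0,"dx":24,"dy":20,"dz":0,"fingers":60},{"ax":0,"ay":0,"az":0,"dx":70,"dy":58,"dz":0,"fingers":60},{"ax":0,"ay":0,"az":0,"dx":118,"dy":98,"dz":0,"fingers":60},{"ax":0,"ay":0,"az":0,"dx":165,"dy":138,"dz":0,"fingers":60},{"ax":0,"ay":0,"az":0,"dx":213,"dy":178,"dz":0,"fingers":60},{"ax":0,"ay":0,"az":0,"dx":260,"dy":217,"dz":0,"fingers":60},{"ax":0,"ay":0,"az":-3,"dx":308,"dy":257,"dz":0,"fingers":60},{"ax":0,"ay":0,"az":-6.9,"dx":355,"dy":297,"dz":0,"fingers":60}]'; python3 mv.py .524 .167 .13 -6
```

```text
clock: 3.4
tool_pos: [0.4313, 0.2877, 0.2271]
orientation: [-179.9, -0.0, -5.8]
force: [1.0, 1.2, 0.1]
opening: 0.06
d [104.4 110.7  97. ] a [-0.05 -0.04  0.16]
{'clock': 3.4, 'joint_pos': [55.422, 5.672, -18.846, 0.008, -65.42, 28.733], 'tool_pos': [0.431, 0.288, 0.227], 'orientation': [-179.949, -0.037, -5.841], 'force': [1.038, 1.184, 0.141], 'moment': [0.128, -0.134, 0.027], 'opening': 0.06}
```

```bash
python3 -m inch '[{"ax":0,"ay":0,"az":0,"dx":40,"dy":42,"dz":0,"fingers":60},{"ax":0,"ay":0,"az":0,"dx":78,"dy":82,"dz":15,"fingers":60},{"ax":0,"ay":0,"az":0,"dx":104,"dy":111,"dz":50,"fingers":60},{"ax":0,"ay":0,"az":0,"dx":104.4,"dy":110.7,"dz":97,"fingers":60},{"ax":0,"ay":0,"az":0,"dx":104.4,"dy":110.7,"dz":130,"fingers":60},{"ax":0,"ay":0,"az":0,"dx":104.4,"dy":110.7,"dz":130,"fingers":60}]'; python3 - <<'E'
from h import *
T=snapshot("top");S=snapshot("side")
crop(T,(200,140,340,270),4,"t1.png");crop(S,(225,140,345,260),5,"s1.png")
E
python3 mv.py .524 .167 .049 -6
```

```text
clock: 4.15
tool_pos: [0.5212, 0.1671, 0.0944]
orientation: [179.8, 0.2, -6.0]
force: [0.0, 0.7, 0.4]
opening: 0.0601
d [ 0.8  1.6 48.6] a [-0.01 -0.05  0.05]
{'clock': 4.25, 'joint_pos': [38.309, 15.754, -24.938, 0.041, -49.268, 45.717], 'tool_pos': [0.523, 0.169, 0.098], 'orientation': [-179.995, -0.05, -5.948], 'force': [0.323, 0.446, 0.926], 'moment': [0.008, -0.048, -0.01], 'opening': 0.06}
```

View pics/t1.png

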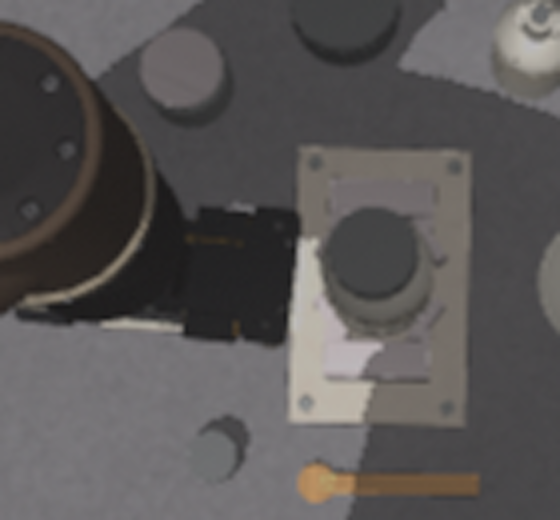

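View pics/s1.png

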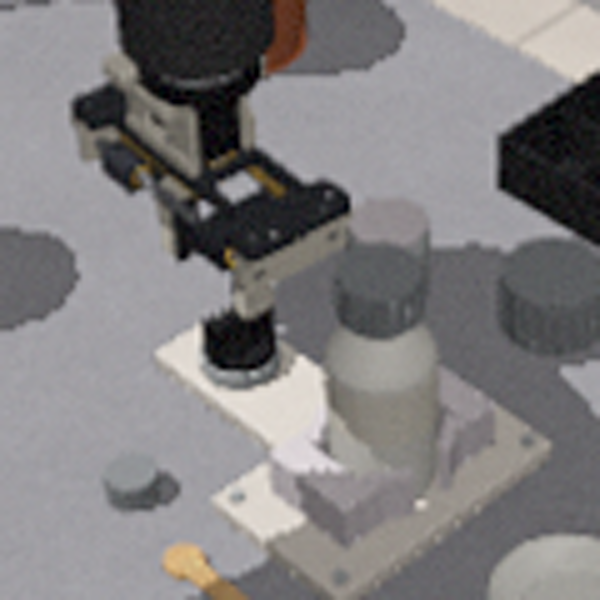

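The gripper is over the knob, with its body about 10 mm short of the bottle in plan. I'll lower it and close on the bar.

```bash
python3 -m inch '[{"ax":0,"ay":0,"az":0,"dx":0,"dy":0,"dz":24,"fingers":60},{"ax":0,"ay":0,"az":0,"dx":0,"dy":0,"dz":48,"fingers":60},{"ax":0,"ay":0,"az":0,"dx":0,"dy":0,"dz":48,"fingers":30},{"ax":0,"ay":0,"az":0,"dx":0,"dy":0,"dz":48,"fingers":5},{"ax":0,"ay":0,"az":0,"dx":0,"dy":0,"dz":48,"fingers":5},{"ax":0,"ay":0,"az":0,"dx":0,"dy":0,"dz":48,"fingers":5}]'; python3 - <<'E'
from h import *
T=snapshot("top");S=snapshot("side")
crop(S,(225,140,345,260),5,"s2.png")
E
python3 mv.py .524 .167 .049 -6
```

```text
clock: 5.0
tool_pos: [0.5231, 0.1687, 0.0495]
orientation: [-179.9, -0.1, -6.0]
force: [0.9, -0.4, -0.7]
opening: 0.0259
d [1.3 1.4 0. ] a [-0.03 -0.03  0.02]
{'clock': 5.1, 'joint_pos': [38.3, 19.296, -27.793, 0.001, -42.869, 45.719], 'tool_pos': [0.523, 0.168, 0.049], 'orientation': [-179.971, -0.031, -5.98], 'force': [0.178, -0.305, -0.377], 'moment': [-0.023, -0.014, -0.091], 'opening': 0.018}
```

View pics/s2.png

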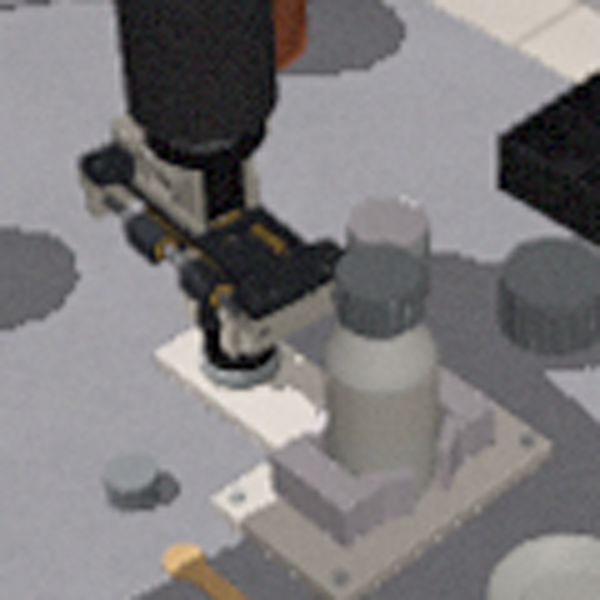

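```bash
python3 -m inch '[{"ax":0,"ay":0,"az":0,"dx":0,"dy":0,"dz":0,"fingers":5},{"ax":0,"ay":0,"az":0,"dx":0,"dy":0,"dz":0,"fingers":5},{"ax":0,"ay":0,"az":0,"dx":0,"dy":0,"dz":0,"fingers":5}]'; 
python3 mv.py .524 .167 .049 -6
```

```text
clock: 5.48
tool_pos: [0.5227, 0.1682, 0.0489]
orientation: [180.0, -0.0, -6.0]
force: [-1.8, -2.0, 5.4]
opening: 0.0138
d [ 1.4  1.1 -0.1] a [ 0.01 -0.01  0.02]
{'clock': 5.475, 'joint_pos': [38.291, 19.311, -27.8, 0.021, -42.887, 45.717], 'tool_pos': [0.523, 0.168, 0.049], 'orientation': [179.991, -0.011, -5.977], 'force': [-1.775, -1.965, 5.412], 'moment': [-0.66, 0.425, -0.174], 'opening': 0.014}
```

```bash
python3 -m inch '[{"ax":0,"ay":0,"az":8,"dx":0.1,"dy":-1.4,"dz":0,"fingers":5},{"ax":0,"ay":0,"az":16,"dx":0.4,"dy":-2.9,"dz":0,"fingers":5},{"ax":0,"ay":0,"az":24,"dx":0.9,"dy":-4.2,"dz":0,"fingers":5},{"ax":0,"ay":0,"az":32,"dx":1.6,"dy":-5.5,"dz":0,"fingers":5},{"ax":0,"ay":0,"az":40,"dx":2.4,"dy":-6.7,"dz":0,"fingers":5},{"ax":0,"ay":0,"az":46,"dx":3.2,"dy":-7.5,"dz":0,"fingers":5},{"ax":0,"ay":0,"az":46,"dx":3.2,"dy":-7.5,"dz":0,"fingers":5}]'; 
python3 mv.py .524 .167 .049 -6;python3 - <<'E'
from h import *
S=snapshot("side");T=snapshot("top")
crop(S,(225,140,345,260),5,"s3.png");crop(T,(200,140,340,270),4,"t3.png")
E
```

```text
clock: 6.35
tool_pos: [0.5275, 0.1762, 0.0489]
orientation: [-179.9, -0.0, -51.9]
force: [1.6, 0.7, 2.8]
opening: 0.014
d [ 5.1  8.4 -0.1] a [ -0.1   -0.06 -45.92]
{'clock': 6.35, 'joint_pos': [38.652, 19.806, -26.99, 0.021, -43.098, -0.583], 'tool_pos': [0.527, 0.176, 0.049], 'orientation': [-179.893, -0.013, -51.916], 'force': [1.59, 0.732, 2.785], 'moment': [0.334, -0.622, -0.14], 'opening': 0.014}
```

View pics/s3.png

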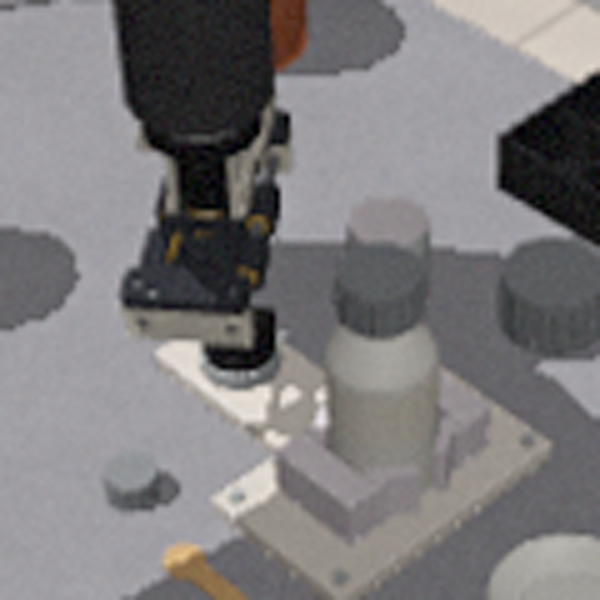

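View pics/t3.png

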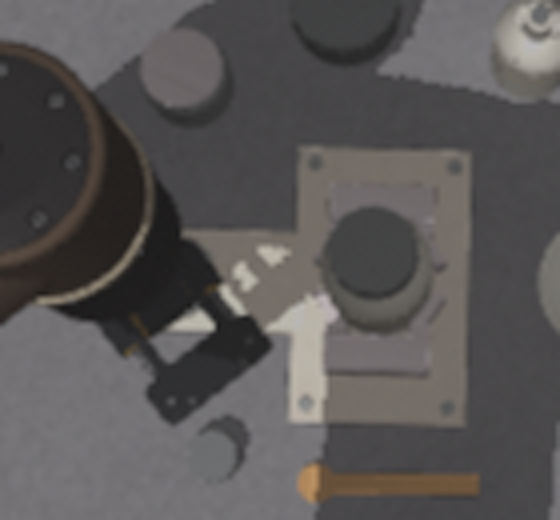

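```bash
python3 -m inch '[{"ax":0,"ay":0,"az":4,"dx":0,"dy":-0.7,"dz":0,"fingers":5},{"ax":0,"ay":0,"az":8,"dx":0.1,"dy":-1.4,"dz":0,"fingers":5},{"ax":0,"ay":0,"az":8,"dx":0.1,"dy":-1.4,"dz":0,"fingers":5}]'; 
python3 mv.py .524 .167 .049 -6
python3 -m inch '[{"ax":0,"ay":0,"az":4,"dx":0,"dy":-0.7,"dz":0,"fingers":5},{"ax":0,"ay":0,"az":8,"dx":0.1,"dy":-1.4,"dz":0,"fingers":5},{"ax":0,"ay":0,"az":8,"dx":0.1,"dy":-1.4,"dz":0,"fingers":5}]'; 
python3 mv.py .524 .167 .049 -6
```

```text
clock: 6.82
tool_pos: [0.5288, 0.177, 0.0489]
orientation: [-179.9, 0.0, -59.8]
force: [3.4, 2.2, 2.3]
opening: 0.0135
d [ 6.2  9.1 -0.1] a [ -0.11  -0.06 -53.83]
{'clock': 6.825, 'joint_pos': [38.639, 19.91, -26.818, 0.026, -43.15, -8.49], 'tool_pos': [0.529, 0.177, 0.049], 'orientation': [-179.876, 0.0, -59.832], 'force': [3.368, 2.226, 2.308], 'moment': [0.788, -1.585, 0.072], 'opening': 0.013}
clock: 7.2
tool_pos: [0.5296, 0.1776, 0.0489]
orientation: [-179.9, 0.0, -67.8]
force: [1.4, 3.5, 4.3]
opening: 0.0139
d [ 7.7  9.2 -0.1] a [-9.000e-02 -3.000e-02 -6.176e+01]
{'clock': 7.2, 'joint_pos': [38.63, 20.003, -26.655, 0.009, -43.255, -16.392], 'tool_pos': [0.53, 0.178, 0.049], 'orientation': [-179.914, 0.019, -67.755], 'force': [1.374, 3.5, 4.307], 'moment': [1.572, -0.696, 0.726], 'opening': 0.014}
```

```bash
python3 -m inch '[{"ax":0,"ay":0,"az":0,"dx":0,"dy":0,"dz":0,"fingers":45},{"ax":0,"ay":0,"az":0,"dx":0,"dy":0,"dz":0,"fingers":45},{"ax":0,"ay":0,"az":0,"dx":0,"dy":0,"dz":-10,"fingers":60},{"ax":0,"ay":0,"az":0,"dx":0,"dy":0,"dz":-60,"fingers":87},{"ax":0,"ay":0,"az":0,"dx":0,"dy":0,"dz":-120,"fingers":87},{"ax":0,"ay":0,"az":0,"dx":0,"dy":0,"dz":-185,"fingers":87},{"ax":0,"ay":0,"az":0,"dx":0,"dy":0,"dz":-185,"fingers":87}]'; 
python3 mv.py .5295 .0266 .225 -67.8; python3 - <<'E'
from h import *
q=np.load("q.npy");yaw=q[2]
T=snapshot("top");S=snapshot("side")
c,s=np.cos(yaw),np.sin(yaw);k=np.array([q[0]-s*.14,q[1]+c*.14])
crop(S,(225,150,345,260),5,"s4.png");crop(T,(210,150,350,260),5,"t4.png")
rows=[]
for cm,b in((T,(226,188,262,224)),(S,(254,188,290,224))):
    g=cm["image"][b[1]:b[3],b[0]:b[2],::-1].astype(float);g=255*np.clip(g/90,0,1)**.7
    base=cv2.resize(g.astype(np.uint8),None,fx=7,fy=7,interpolation=cv2.INTER_NEAREST)
    r=[base]
    for th in(1.05,1.2):
        im=base.copy();w=yaw-th
        for z,col in((.036,(0,255,0)),(.062,(0,0,255))):
            P=[(k[0]+u*np.cos(w)-v*np.sin(w),k[1]+u*np.sin(w)+v*np.cos(w),z) for u,v in((-.025,-.007),(.025,-.007),(.025,.007),(-.025,.007))]
            cv2.polylines(im,[((proj(cm,P)-b[:2]+.5)*7).astype(np.int32)],True,col,1)
        r.append(im)
    rows.append(np.hstack(r))
cv2.imwrite("pics/ko4.png",np.vstack(rows))
for n,a in(("top",T),("side",S)):
  print(n,[(round(float(d["score"]),2),np.round(d["position"],1).tolist()) for d in landmark_of("cap_top",n)])
E
```

```text
clock: 8.07
tool_pos: [0.5311, 0.1777, 0.2398]
orientation: [-179.5, 0.1, -67.9]
force: [0.7, 0.5, -1.5]
opening: 0.078
d [139.5  58.4  14.1] a [-0.54  0.08 -0.14]
{'clock': 8.075, 'joint_pos': [38.583, 8.922, -13.33, 0.086, -67.212, -16.557], 'tool_pos': [0.531, 0.178, 0.24], 'orientation': [-179.463, 0.077, -67.941], 'force': [0.65, 0.531, -1.497], 'moment': [0.081, 0.019, -0.041], 'opening': 0.078}
top [(0.87, [287.3, 137.8]), (0.61, [251.8, 256.2]), (0.59, [295.3, 203.9]), (0.43, [250.0, 164.4])]
side [(0.71, [276.2, 260.2]), (0.65, [246.0, 232.5]), (0.57, [336.1, 197.0]), (0.51, [300.8, 192.8])]
```

View pics/s4.png

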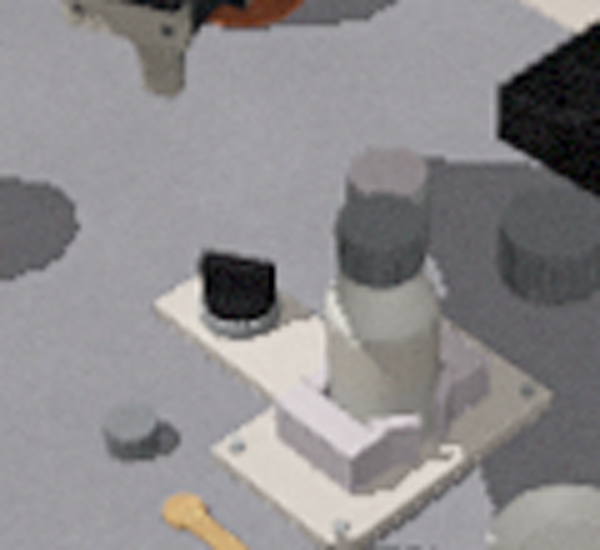

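View pics/t4.png

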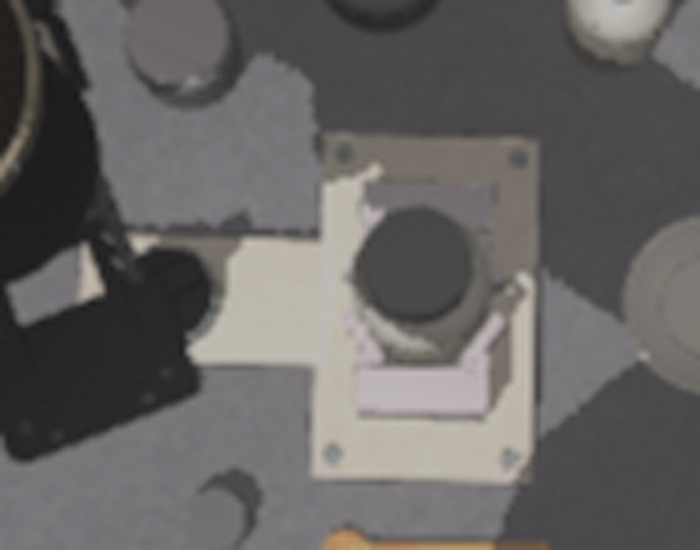

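View pics/ko4.png

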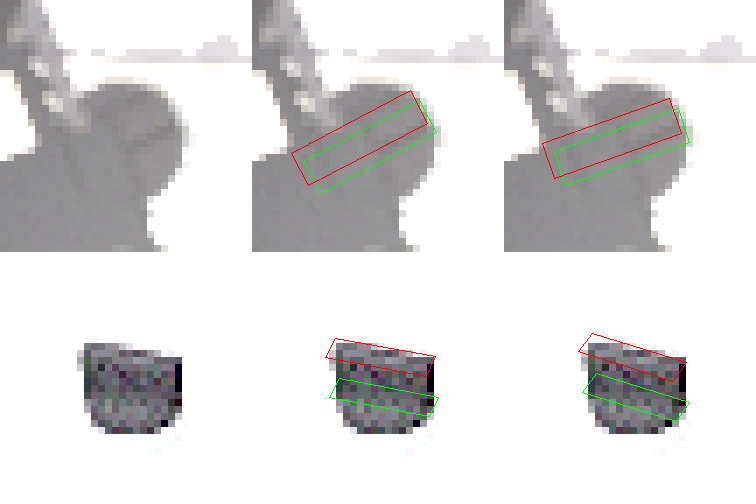

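```bash
cat > kf.py <<'E'
from h import *
q=np.load("q.npy");yaw=q[2]
c,s=np.cos(yaw),np.sin(yaw);k=np.array([q[0]-s*.14,q[1]+c*.14])
S=snapshot("side");b=(258,186,286,216)
g=S["image"][b[1]:b[3],b[0]:b[2]].mean(2).astype(float)
pts=[]
for x in range(g.shape[1]):
    col=g[:,x]
    i=np.where(col<45)[0]
    if len(i)<5: continue
    j=i[0];bg=col[max(j-3,0)];fg=col[j+1];m=(bg+fg)/2
    for a in range(max(j-3,0),j+2):
        if col[a]>=m>col[a+1]: pts.append((x+b[0],a+b[1]+(col[a]-m)/(col[a]-col[a+1])));break
pts=np.array(pts);print(pts.round(1).tolist())
F=8
def top(th,dx,dy):
    im=np.zeros((g.shape[0]*F,g.shape[1]*F),np.uint8);w=yaw-th
    P=[(k[0]+u*np.cos(w)-v*np.sin(w),k[1]+u*np.sin(w)+v*np.cos(w),z) for u in(-.025,.025) for v in(-.007,.007) for z in(.036,.062)]
    h=cv2.convexHull(((proj(S,P)-b[:2]+.5)*F).astype(np.float32)).astype(np.int32);cv2.fillConvexPoly(im,h,1)
    out=[]
    for x,y in pts:
        cc=np.where(im[:,int((x-b[0]+.5)*F)])[0];out.append(cc[0]/F+b[1]-.5 if len(cc) else np.nan)
    return np.array(out)
for th in np.arange(0,1.45,.05):
    r=top(th,0,0)-pts[:,1];r=r[~np.isnan(r)];r=r[1:-1] if len(r)>6 else r
    print(round(th,2),len(r),"sd",r.std().round(3),"mean",r.mean().round(2))
E
python3 kf.py
```

```text
[[266.0, 200.0], [267.0, 199.7], [268.0, 200.0], [269.0, 200.3], [270.0, 200.3], [271.0, 200.4], [272.0, 200.7], [273.0, 201.1], [274.0, 201.2], [275.0, 201.3], [276.0, 201.5], [277.0, 201.8], [278.0, 201.9], [279.0, 202.3]]
0.0 12 sd 2.433 mean -0.35
0.05 12 sd 2.316 mean -0.33
0.1 12 sd 2.242 mean -0.3
0.15 12 sd 2.125 mean -0.22
0.2 12 sd 2.002 mean -0.21
0.25 12 sd 1.937 mean -0.16
0.3 12 sd 1.833 mean -0.11
0.35 12 sd 1.746 mean -0.09
0.4 12 sd 1.557 mean -0.07
0.45 12 sd 1.443 mean 0.0
0.5 12 sd 1.316 mean 0.1
0.55 12 sd 1.219 mean 0.05
0.6 12 sd 1.096 mean 0.1
0.65 12 sd 0.971 mean 0.15
0.7 12 sd 0.859 mean 0.18
0.75 12 sd 0.751 mean 0.19
0.8 12 sd 0.611 mean 0.22
0.85 12 sd 0.532 mean 0.22
0.9 12 sd 0.409 mean 0.24
0.95 12 sd 0.279 mean 0.25
1.0 12 sd 0.18 mean 0.23
1.05 12 sd 0.087 mean 0.22
1.1 12 sd 0.161 mean 0.25
1.15 12 sd 0.264 mean 0.27
1.2 12 sd 0.4 mean 0.24
1.25 12 sd 0.556 mean 0.19
1.3 12 sd 0.707 mean 0.18
1.35 12 sd 0.858 mean 0.22
1.4 12 sd 1.023 mean 0.19
```

```bash
python3 mv.py .533 .1665 .041 -62
```

```text
d [ 10.8  -1.3 191.2] a [ 0.16 -0.02 -5.99]
{'clock': 8.325, 'joint_pos': [38.593, 9.329, -13.803, -0.023, -67.024, -16.573], 'tool_pos': [0.528, 0.176, 0.232], 'orientation': [179.844, -0.024, -67.989], 'force': [0.172, -0.493, -0.976], 'moment': [0.058, -0.031, 0.003], 'opening': 0.087}
```

```bash
python3 -m inch '[{"ax":0,"ay":0,"az":-6,"dx":10.5,"dy":-1,"dz":40,"fingers":60},{"ax":0,"ay":0,"az":-6,"dx":10.5,"dy":-1,"dz":95,"fingers":45},{"ax":0,"ay":0,"az":-6,"dx":10.5,"dy":-1,"dz":150,"fingers":40},{"ax":0,"ay":0,"az":-6,"dx":10.5,"dy":-1,"dz":192,"fingers":36},{"ax":0,"ay":0,"az":-6,"dx":10.5,"dy":-1,"dz":192,"fingers":20},{"ax":0,"ay":0,"az":-6,"dx":10.5,"dy":-1,"dz":192,"fingers":5},{"ax":0,"ay":0,"az":-6,"dx":10.5,"dy":-1,"dz":192,"fingers":5},{"ax":0,"ay":0,"az":-6,"dx":10.5,"dy":-1,"dz":192,"fingers":5}]'; 
python3 mv.py .533 .1665 .041 -62
```

```text
clock: 9.32
tool_pos: [0.5341, 0.1677, 0.0421]
orientation: [-179.9, 0.0, -62.0]
force: [-0.2, -0.3, -2.8]
opening: 0.014
d [0.5 1.5 1.1] a [-0.06  0.01  0.02]
{'clock': 9.325, 'joint_pos': [37.467, 20.644, -26.819, -0.002, -42.474, -9.441], 'tool_pos': [0.534, 0.168, 0.042], 'orientation': [-179.937, 0.012, -61.976], 'force': [-0.235, -0.253, -2.818], 'moment': [-0.256, -0.115, 0.236], 'opening': 0.014}
```

Gripped. I'll turn further, about 12°, and watch the moment.

```bash
python3 -m inch '[{"ax":0,"ay":0,"az":4,"dx":0,"dy":0,"dz":0,"fingers":5},{"ax":0,"ay":0,"az":8,"dx":0,"dy":0,"dz":0,"fingers":5},{"ax":0,"ay":0,"az":12,"dx":0,"dy":0,"dz":0,"fingers":5},{"ax":0,"ay":0,"az":12,"dx":0,"dy":0,"dz":0,"fingers":5}]'; 
python3 mv.py .533 .1665 .041 -62
```

```text
clock: 9.82
tool_pos: [0.5342, 0.1678, 0.0422]
orientation: [-179.9, 0.0, -73.9]
force: [1.3, 0.7, 0.4]
opening: 0.015
d [0.9 1.6 1.2] a [ -0.06  -0.   -11.86]
{'clock': 9.825, 'joint_pos': [37.485, 20.651, -26.813, 0.028, -42.474, -21.37], 'tool_pos': [0.534, 0.168, 0.042], 'orientation': [-179.936, 0.004, -73.865], 'force': [1.255, 0.672, 0.43], 'moment': [0.302, -0.029, 0.907], 'opening': 0.015}
```

```bash
python3 -m inch '[{"ax":0,"ay":0,"az":12,"dx":0,"dy":0,"dz":0,"fingers":45},{"ax":0,"ay":0,"az":12,"dx":0,"dy":0,"dz":0,"fingers":45},{"ax":0,"ay":0,"az":12,"dx":0,"dy":0,"dz":-45,"fingers":60},{"ax":0,"ay":0,"az":12,"dx":0,"dy":0,"dz":-105,"fingers":87},{"ax":0,"ay":0,"az":12,"dx":0,"dy":0,"dz":-165,"fingers":87},{"ax":0,"ay":0,"az":12,"dx":0,"dy":0,"dz":-195,"fingers":87},{"ax":0,"ay":0,"az":12,"dx":0,"dy":0,"dz":-195,"fingers":87}]'; python3 kf.py; python3 mv.py .5295 .0266 .2 -74
```

```text
clock: 10.7
tool_pos: [0.5349, 0.1681, 0.2396]
orientation: [-179.7, 0.2, -85.8]
force: [-0.1, 0.7, -1.5]
opening: 0.0795
[[266.0, 199.8], [267.0, 199.7], [268.0, 200.1], [269.0, 200.3], [270.0, 200.3], [271.0, 200.4], [272.0, 200.6], [273.0, 201.1], [274.0, 201.2], [275.0, 201.3], [276.0, 201.5], [277.0, 201.8], [278.0, 201.8], [279.0, 202.7]]
0.0 12 sd 2.436 mean -0.37
0.05 12 sd 2.319 mean -0.35
0.1 12 sd 2.243 mean -0.32
0.15 12 sd 2.125 mean -0.24
0.2 12 sd 2.001 mean -0.22
0.25 12 sd 1.935 mean -0.18
0.3 12 sd 1.829 mean -0.13
0.35 12 sd 1.743 mean -0.11
0.4 12 sd 1.553 mean -0.09
0.45 12 sd 1.44 mean -0.02
0.5 12 sd 1.312 mean 0.08
0.55 12 sd 1.215 mean 0.04
0.6 12 sd 1.093 mean 0.08
0.65 12 sd 0.968 mean 0.13
0.7 12 sd 0.858 mean 0.16
0.75 12 sd 0.749 mean 0.17
0.8 12 sd 0.608 mean 0.2
0.85 12 sd 0.531 mean 0.2
0.9 12 sd 0.41 mean 0.22
0.95 12 sd 0.284 mean 0.23
1.0 12 sd 0.196 mean 0.21
1.05 12 sd 0.118 mean 0.2
1.1 12 sd 0.187 mean 0.23
1.15 12 sd 0.284 mean 0.25
1.2 12 sd 0.41 mean 0.22
1.25 12 sd 0.568 mean 0.17
1.3 12 sd 0.718 mean 0.16
1.35 12 sd 0.867 mean 0.2
1.4 12 sd 1.033 mean 0.17
d [140.4  14.8  37.3] a [ -0.11   0.08 -11.81]
{'clock': 10.75, 'joint_pos': [37.456, 9.227, -13.205, -0.024, -67.436, -33.257], 'tool_pos': [0.534, 0.168, 0.238], 'orientation': [-179.902, 0.091, -85.81], 'force': [-0.794, -0.169, -0.785], 'moment': [0.067, -0.025, -0.017], 'opening': 0.083}
```

```bash
python3 - <<'E'
from h import *
T=snapshot("top");S=snapshot("side")
print(tri([(T,(292.3,202.5)),(S,(301.1,193.1))]), onplane(T,(292.3,202.5),.186),onplane(S,(301.1,193.1),.186))
E
python3 -m inch '[{"ax":0,"ay":0,"az":0,"dx":35,"dy":4,"dz":0,"fingers":87},{"ax":0,"ay":0,"az":0,"dx":80,"dy":8,"dz":0,"fingers":87},{"ax":0,"ay":0,"az":0,"dx":120,"dy":13,"dz":0,"fingers":87},{"ax":0,"ay":0,"az":0,"dx":141,"dy":15,"dz":0,"fingers":87},{"ax":0,"ay":0,"az":0,"dx":141,"dy":15,"dz":0,"fingers":87}]'; python3 - <<'E'
from h import *
S=snapshot("side");T=snapshot("top")
crop(S,(245,140,365,250),5,"s5.png");crop(T,(210,140,350,250),5,"t5.png")
E
python3 mv.py .5295 .0266 .153 -86
```

```text
(array([0.52859083, 0.0261248 , 0.19092791]), np.float64(0.0012002266660103844)) [0.52807254 0.02731668 0.186     ] [0.53385263 0.02921415 0.186     ]
clock: 11.48
tool_pos: [0.528, 0.0244, 0.2352]
orientation: [179.9, -0.0, -86.0]
force: [0.4, 0.5, -0.1]
opening: 0.0872
d [-0.8 -1.2 82.6] a [ 0.1  -0.02  0.03]
{'clock': 11.575, 'joint_pos': [24.036, 6.472, -16.763, -0.014, -66.863, -20.005], 'tool_pos': [0.528, 0.026, 0.236], 'orientation': [179.904, -0.022, -85.975], 'force': [-0.331, 0.373, -0.752], 'moment': [0.118, -0.083, -0.031], 'opening': 0.087}
```

View pics/s5.png

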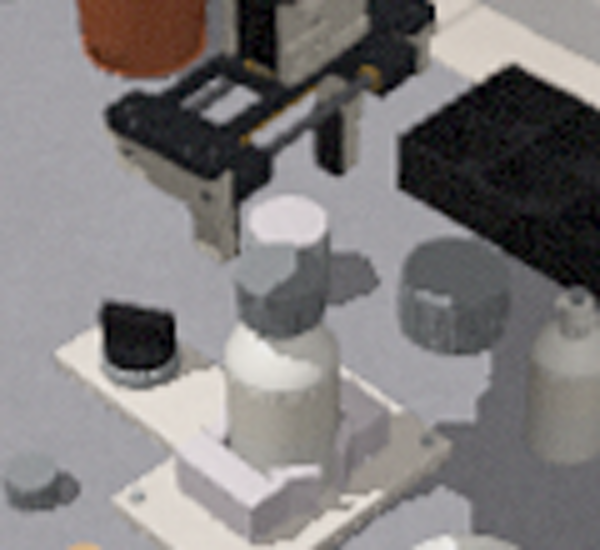

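View pics/t5.png

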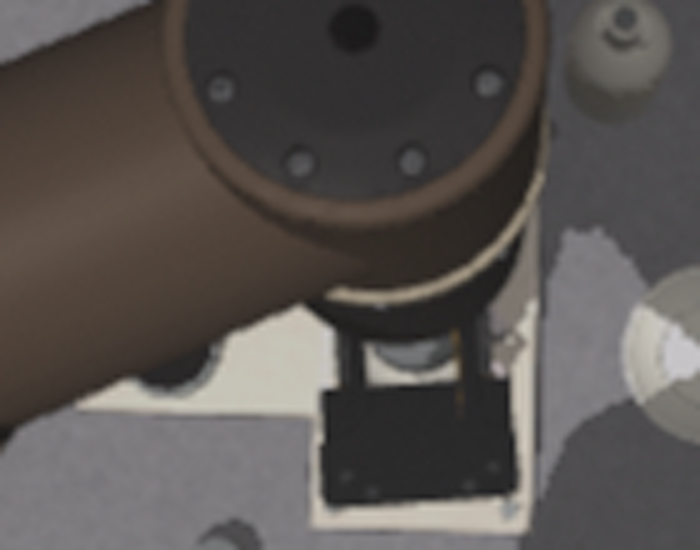

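```bash
python3 -m inch '[{"ax":0,"ay":0,"az":0,"dx":-0.6,"dy":-0.8,"dz":35,"fingers":87},{"ax":0,"ay":0,"az":0,"dx":-0.6,"dy":-0.8,"dz":70,"fingers":87},{"ax":0,"ay":0,"az":0,"dx":-0.6,"dy":-0.8,"dz":82,"fingers":70},{"ax":0,"ay":0,"az":0,"dx":-0.6,"dy":-0.8,"dz":82,"fingers":40},{"ax":0,"ay":0,"az":0,"dx":-0.6,"dy":-0.8,"dz":82,"fingers":40},{"ax":0,"ay":0,"az":0,"dx":-0.6,"dy":-0.8,"dz":82,"fingers":40},{"ax":0,"ay":0,"az":0,"dx":-0.6,"dy":-0.8,"dz":82,"fingers":40}]'; python3 - <<'E'
from h import *
S=snapshot("side")
crop(S,(245,140,365,250),5,"s6.png")
E
python3 mv.py .529 .0267 .153 -86
```

```text
clock: 12.45
tool_pos: [0.5306, 0.0268, 0.1557]
orientation: [-179.8, 0.0, -86.0]
force: [1.1, 2.0, 3.4]
opening: 0.0519
d [-0.   1.6  2.7] a [-0.15  0.03  0.03]
{'clock': 12.5, 'joint_pos': [24.067, 10.382, -23.267, 0.024, -56.2, -20.048], 'tool_pos': [0.531, 0.027, 0.156], 'orientation': [-179.851, 0.033, -85.967], 'force': [0.638, 1.636, 3.688], 'moment': [0.355, -0.38, -0.007], 'opening': 0.052}
```

View pics/s6.png

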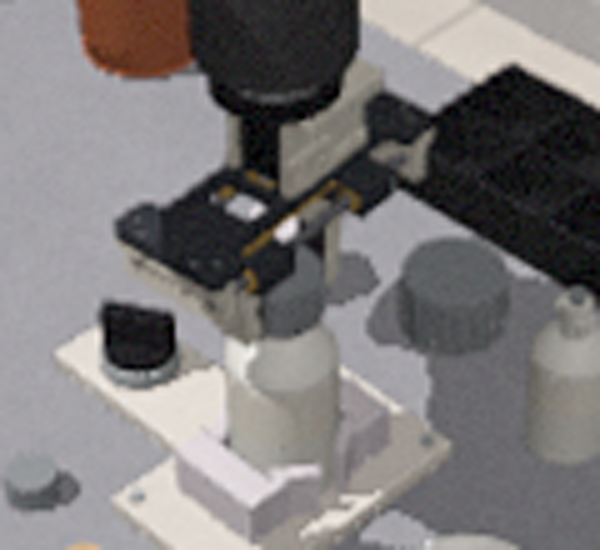

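```bash
python3 -m inch '[{"ax":0,"ay":0,"az":0,"dx":0,"dy":0,"dz":2,"fingers":40},{"ax":0,"ay":0,"az":0,"dx":0,"dy":0,"dz":4,"fingers":40},{"ax":0,"ay":0,"az":0,"dx":0,"dy":0,"dz":4,"fingers":40}]'; python3 mv.py .529 .0267 .153 -86
```

```text
clock: 12.88
tool_pos: [0.5306, 0.0267, 0.1515]
orientation: [-179.9, 0.0, -86.0]
force: [0.3, 0.5, 7.6]
opening: 0.0523
d [-0.1  1.6 -1.5] a [-0.13  0.02  0.04]
{'clock': 12.875, 'joint_pos': [24.072, 10.635, -23.574, 0.037, -55.661, -20.049], 'tool_pos': [0.531, 0.027, 0.151], 'orientation': [-179.867, 0.016, -85.956], 'force': [0.275, 0.533, 7.569], 'moment': [0.66, -0.216, -0.007], 'opening': 0.052}
```

```bash
python3 -m inch '[{"ax":0,"ay":0,"az":0,"dx":0,"dy":0,"dz":2,"fingers":40},{"ax":0,"ay":0,"az":0,"dx":0,"dy":0,"dz":2,"fingers":40}]'; python3 mv.py .529 .0267 .153 -86
```

```text
clock: 13.12
tool_pos: [0.5306, 0.0268, 0.1497]
orientation: [-179.9, 0.0, -85.9]
force: [0.3, 0.8, 9.6]
opening: 0.052
d [-0.1  1.6 -3.3] a [-0.14  0.01  0.05]
{'clock': 13.125, 'joint_pos': [24.074, 10.737, -23.709, 0.043, -55.413, -20.048], 'tool_pos': [0.531, 0.027, 0.15], 'orientation': [-179.855, 0.015, -85.949], 'force': [0.252, 0.778, 9.626], 'moment': [0.725, 0.085, 0.037], 'opening': 0.052}
```

```bash
python3 -m inch '[{"ax":0,"ay":0,"az":-6,"dx":0,"dy":0,"dz":0.2,"fingers":40},{"ax":0,"ay":0,"az":-14,"dx":0,"dy":0,"dz":0.2,"fingers":40},{"ax":0,"ay":0,"az":-22,"dx":0,"dy":0,"dz":0.2,"fingers":40},{"ax":0,"ay":0,"az":-30,"dx":0,"dy":0,"dz":0.2,"fingers":40},{"ax":0,"ay":0,"az":-30,"dx":0,"dy":0,"dz":0.2,"fingers":40}]'; python3 mv.py .529 .0267 .153 -86
```

```text
clock: 13.75
tool_pos: [0.5307, 0.0265, 0.1497]
orientation: [-179.9, -0.1, -55.8]
force: [0.3, 0.6, 9.8]
opening: 0.0522
d [-1.1  1.2 -3.3] a [-0.14 -0.05 30.17]
{'clock': 13.75, 'joint_pos': [24.061, 10.74, -23.725, 0.068, -55.403, 10.07], 'tool_pos': [0.531, 0.026, 0.15], 'orientation': [-179.879, -0.079, -55.83], 'force': [0.275, 0.578, 9.773], 'moment': [0.095, -0.028, -0.039], 'opening': 0.052}
```

```bash
python3 -m inch '[{"ax":0,"ay":0,"az":-6,"dx":0,"dy":0,"dz":0,"fingers":40},{"ax":0,"ay":0,"az":-15,"dx":0,"dy":0,"dz":0,"fingers":40},{"ax":0,"ay":0,"az":-24,"dx":0,"dy":0,"dz":0,"fingers":40},{"ax":0,"ay":0,"az":-33,"dx":0,"dy":0,"dz":0,"fingers":40},{"ax":0,"ay":0,"az":-42,"dx":0,"dy":0,"dz":0,"fingers":40},{"ax":0,"ay":0,"az":-50,"dx":0,"dy":0,"dz":0,"fingers":40},{"ax":0,"ay":0,"az":-55,"dx":0,"dy":0,"dz":0,"fingers":40},{"ax":0,"ay":0,"az":-55,"dx":0,"dy":0,"dz":0,"fingers":40}]'; python3 mv.py .529 .0267 .153 -86; python3 - <<'E'
from h import *
S=snapshot("side")
crop(S,(245,140,365,250),5,"s7.png")
E
```

```text
clock: 14.75
tool_pos: [0.5306, 0.0265, 0.1497]
orientation: [-180.0, -0.1, -0.9]
force: [-1.4, 0.0, 9.9]
opening: 0.052
d [-1.6 -0.2 -3.3] a [-0.11 -0.11 85.12]
{'clock': 14.75, 'joint_pos': [24.059, 10.737, -23.726, 0.068, -55.403, 65.024], 'tool_pos': [0.531, 0.026, 0.15], 'orientation': [-179.995, -0.144, -0.878], 'force': [-1.366, 0.019, 9.907], 'moment': [-0.021, -0.04, 0.013], 'opening': 0.052}
```

View pics/s7.png

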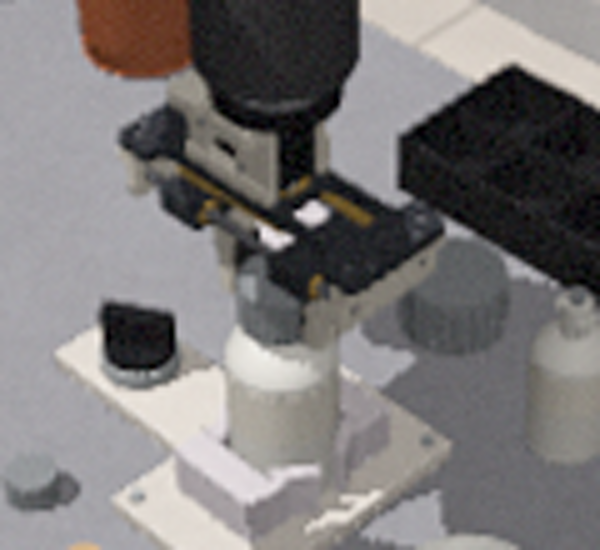

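```bash
python3 -m inch '[{"ax":0,"ay":0,"az":0,"dx":0,"dy":0,"dz":-3,"fingers":40},{"ax":0,"ay":0,"az":0,"dx":0,"dy":0,"dz":-6,"fingers":40},{"ax":0,"ay":0,"az":0,"dx":0,"dy":0,"dz":-9,"fingers":40},{"ax":0,"ay":0,"az":0,"dx":0,"dy":0,"dz":-12,"fingers":40},{"ax":0,"ay":0,"az":0,"dx":0,"dy":0,"dz":-12,"fingers":40}]'; python3 mv.py .529 .0267 .153 -86
```

```text
clock: 15.42
tool_pos: [0.5289, 0.0263, 0.1599]
orientation: [180.0, 0.1, -1.0]
force: [0.2, -1.2, -0.1]
opening: 0.0522
d [ 0.1 -0.4  6.9] a [7.0e-02 6.0e-02 8.5e+01]
{'clock': 15.425, 'joint_pos': [24.066, 10.123, -22.954, -0.028, -57.003, 64.95], 'tool_pos': [0.529, 0.026, 0.16], 'orientation': [179.987, 0.082, -0.999], 'force': [0.178, -1.187, -0.095], 'moment': [-0.022, -0.013, 0.005], 'opening': 0.052}
```

Free, with no pull force. I'll lift to about 85 mm.

```bash
python3 -m inch '[{"ax":0,"ay":0,"az":0,"dx":0,"dy":0,"dz":-12,"fingers":40},{"ax":0,"ay":0,"az":0,"dx":0,"dy":0,"dz":-27,"fingers":40},{"ax":0,"ay":0,"az":0,"dx":0,"dy":0,"dz":-42,"fingers":40},{"ax":0,"ay":0,"az":0,"dx":0,"dy":0,"dz":-57,"fingers":40},{"ax":0,"ay":0,"az":0,"dx":0,"dy":0,"dz":-70,"fingers":40},{"ax":0,"ay":0,"az":0,"dx":0,"dy":0,"dz":-80,"fingers":40},{"ax":0,"ay":0,"az":0,"dx":0,"dy":0,"dz":-80,"fingers":40},{"ax":0,"ay":0,"az":0,"dx":0,"dy":0,"dz":-80,"fingers":40}]'; python3 mv.py .529 .0267 .153 -86; python3 - <<'E'
from h import *
S=snapshot("side");T=snapshot("top")
crop(S,(245,120,365,250),4,"s8.png");crop(T,(210,140,350,250),4,"t8.png")
print([(round(float(d["score"]),2),np.round(d["position"],1).tolist()) for d in landmark_of("cap","side")])
print("expected cap seat+83", proj(S,[(.529,.0267,.154+.083),(.529,.0267,.186+.083)]).round(1).tolist())
E
cat > /dev/null; python3 kf.py | sort -k4 | grep sd | sort -t' ' -k4 -g | head -2
```

```text
clock: 16.42
tool_pos: [0.5292, 0.0264, 0.2399]
orientation: [180.0, 0.0, -1.0]
force: [0.4, -0.9, -0.8]
opening: 0.0517
d [-0.2 -0.3 86.9] a [4.000e-02 4.000e-02 8.501e+01]
{'clock': 16.425, 'joint_pos': [24.069, 6.354, -16.325, -0.018, -67.366, 64.951], 'tool_pos': [0.529, 0.026, 0.24], 'orientation': [179.995, 0.048, -0.988], 'force': [0.42, -0.859, -0.811], 'moment': [-0.059, -0.018, -0.034], 'opening': 0.052}
[(0.77, [298.3, 179.9]), (0.63, [334.9, 203.5]), (0.63, [270.8, 203.1]), (0.55, [250.8, 233.3])]
expected cap seat+83 [[300.3, 181.0], [300.1, 172.3]]
1.05 12 sd 0.089 mean 0.19
1.1 12 sd 0.174 mean 0.22
```

View pics/s8.png

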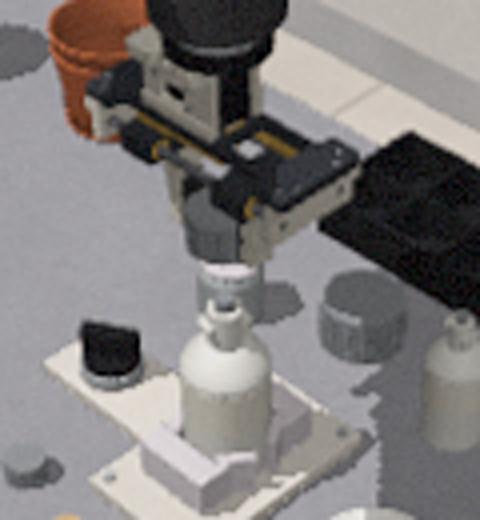

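View pics/t8.png

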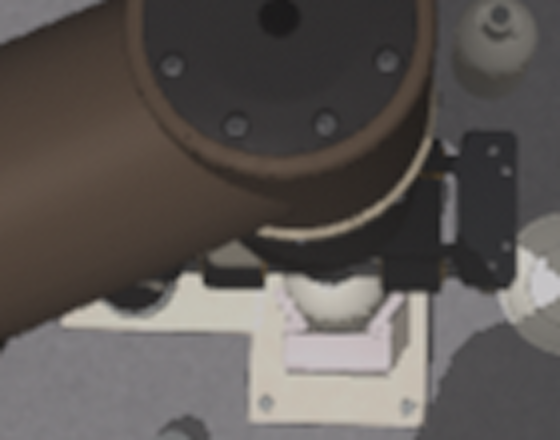

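The cap is held in the gripper at side pixel (298,180), clear of the bare neck. The bottle stands upright in the jaws and the knob hasn't moved. I'm handing the job in.

```bash
python3 -c "
from plant import *
print(close_job())"
```

```text
the job is handed in; nothing more can be done
None
```

I clamped the bottle, then pressed, twisted and lifted the cap, and handed the job in at about 16.6 s of the 48 s. `close_job()` reports no verdict, so I can't confirm it passed.

- **Clamping:** I turned the knob clockwise until it resisted. A second grip and turn only made the bar slip in the pads, at 0.7–0.9 N m. The camera puts the knob at about 1.05 rad.
- **Cap:** I pressed it about 6 mm (9.6 N), twisted it 85° counter-clockwise and lifted it straight up with no pull force. It came off cleanly.
- **Final state:** The cap is held upright and still in the gripper, with the fingers at 52 mm. By my estimate it is about 85 mm above its seat and within a few mm of the bottle axis. The last side picture shows the bare neck, the bottle upright between the jaws, and the knob unmoved. I saw none of the other things move, though I didn't measure their positions.

**Checks that disagreed:**
- **Knob angle:** The gripper's turn suggested about 1.16 rad the first time and more the second, but the picture gave 1.05 both times. That is only 0.05–0.15 rad past first contact, partly below the 0.1–0.25 rad you gave for a firm grip. I judged it firm from the torque and from the bottle holding still during the twist. I had no direct reading of the jaw forces.
- **Extra turn on release:** I typed the 12° turn again while opening the fingers after the second grip. The knob did not move.

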